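# Weigh a connecting rod on the hook scale

## Robot

A 7-joint arm with a two-finger parallel gripper is mounted at the origin on the work surface. World frame = base frame: x ahead of the robot, y to its left, z up, the work surface at z = 0. Lengths are in m, angles in rad, forces in N, time in s.
With the tool pointing down it reaches from about 0.425 to 0.925 m from the base axis. Payload 6.8 kg.
Tool frame: the origin (TCP) lies where the fingers leave the gripper's body, on its centre line; the fingertips stand 73 mm ahead of it and the grasp point (between the pads) lies 54 mm ahead of it; z points along the fingers, y is the line along which they close (so a half turn about z gives the same grasp; the last joint's range is limited). The gripper opens to 85 mm and grips with 20 to 120 N. Pads are 22 mm wide; open, the fingers measure 114 mm over their backs; the gripper's body (76 mm by 85 mm) begins 54 mm behind the grasp point. The pads swing forward as they close: fully open they stand 13 mm farther back than shut.
Start: joints at [-1.392, 0.477, 0.022, 1.555, -0.011, 1.109, -0.083], TCP at [0.191, 0.647, 0.304] pointing down, gripper open.
Joint ranges: [-2.96, 2.96], [-0.34, 2.1], [-1.41, 1.46], [0.24, 2.44], [-1.37, 4.51], [0.17, 1.92], [-2.96, 2.96]. Speed limits (rad/s): [2.39, 2.39, 3.14, 3.14, 3.14, 3.14, 3.14].

## Interface

Orientations are given as a rotation vector (axis times angle).
In Python, from bench import r gives the robot as it stands.
- The arm moves only by the shell command python3 drive.py [OPENING] [FORCE], which reads ROWS from standard input. ROWS is a JSON list of rows, 1 to 5 of them, each of 6 numbers: dx, dy, dz in parts of the range, where 1.0 means 0.3 m, then a rotation vector rx, ry, rz in parts of the range, where 1.0 means pi rad; each row is the pose to reach, as a shift and turn from the pose commanded when the command began, along the tool's axes at that moment; what a row does not reach only later rows make up. A row lasts 1/10 s, in which the tool goes at most 0.05 m and 0.15 rad, less where a joint would pass 70% of its speed; a pose out of reach is approached as far as the arm can. OPENING is the finger opening in m, set as the command begins (- or left out keeps the last). The fingers move at their own pace and stop on an object; FORCE is the grip in N (left out, the last holds). Time passes only in rows, so rows that do not move let the fingers close. It prints the time, the measured TCP pose, the force, the opening and the grip force at its end. Shift and turn numbers lie between -1 and 1, and a call with a number outside is refused. Input that does not fit is refused with a message, and nothing moves.
- r.get_obs(): the state, without advancing time (a new reading comes with each control period).
- r.grab_frame(name): name is "side" or "top" or "wrist"; returns (picture, depth): 400x640x3 uint8, blue, green, red; 400x640 float32, m along the optical axis (not along the pixel's ray), 0 where there is no reading.
- r.camera_info(name): a dict with "camera_matrix" (3x3 intrinsics, pixels), "R" (3x3) and "t" (3): a world point X has camera coordinates R X + t. Camera axes: x right, y down, z forward; pixel columns grow to the right and rows downward; lengths in m; the calibration is good to about 2 mm. A picture is of the moment at which its call begins: read the wrist's pose just before it. camera_info takes no time and is no camera call; for the wrist camera it gives the pose at the moment of the call.
- r.hand_in(): hands the job in; it is judged then, once.
The state is a dict: "clock": time; "joints": joint angles; "qvel": joint speeds; "tau": joint torques, N m; "tcp_pos": TCP position; "orientation": TCP orientation; "contact_force": force on the tool from outside, world axes, zero at the start; "moment": the same for the moment, N m; "grip_width": finger opening in m; "gripper_force": force on a finger pad.
Only numpy, scipy, OpenCV 4.12 (cv2) and the standard library are available. Lean on these libraries where they do the work, as an engineer would, in place of code of your own. Each camera call takes 0.05 s, during which the arm holds its last target. There are 200 camera calls.

## Task

Weigh the longer connecting rod: take it out of the rack, hang it by its eye on the hook of the sprung scale, ease its weight onto the spring so that the scale does not jump when you let go, and let it hang free and still for a good second. Then take hold of it, lift it gently off the hook and stand it upright, fully down, in the empty middle slot of the rack; leave everything else where it is.

Things in the scene. Friction and masses are not known exactly. Their poses are not given: they have to be found in the camera images.
- rod: the longer of two dark steel connecting rods, upright in an end slot of the rack. Origin: centre of its underside; z up the rod, y across its width, x through its thickness . Foot 64 mm wide (y), 32 thick, 56 high; slim shank; at the top a flat-sided end block 42 mm wide (y), 42 high, 22 thick, z 114 to 156: grip it across those sides. Mass not told: 0.3 to 0.8 kg
- rod_eye (a point): centre of the rod's eye, a round bore of 26 mm diameter right through the top end block along the rod's x; 135 mm above the rod's origin, 21 mm below its top; axes as the rod's
- rack: fixed wooden rack, 190 mm (x) by 104 mm (y), 36 mm high, origin at the centre of its underside. Three slots in a row along its x at -58, 0 and +58 mm, each 36 mm (x) by 68 mm (y), 26 mm deep, floor 10 mm above the origin. The long rod stands in one end slot, the short rod in the other, both across the rack; the middle slot is empty. Either way round fits
- middle_slot (a point): centre of the floor of the rack's empty middle slot (26 mm below the rack's top), axes as the rack's
- scale: fixed sprung hook scale: base plate 150 x 150 mm, blue column 50 mm wide, 320 mm tall. Origin under the column, on the table (column front face 6 mm before it); z up; its -x side is the front, where the level hook bar points out
- hook_seat (a point): on the hook, moving with it: a point on the top line of the level round bar (8 mm thick), 130 mm before (-x) the scale's origin, 265 mm above the table unloaded. Axes as the scale's. The free end, 32 mm before it (-x), turns up, its tip 8 mm above the bar's top; an 18 mm collar begins 26 mm behind it (+x). The eye passes over the tip, then its upper inside edge rests on the bar here
- hook (a joint): how far the sprung hook is drawn down, m: 0 unloaded, 0.115 lower stop. It sinks 1 mm per 0.10 N (100 N/m), lightly damped. Delicate: the hook must never move faster than 0.08 m/s up or down, also when the rod is let go or lifted off, nor be drawn beyond 0.1 m or loaded with more than 15 N; the robot itself must not push on the scale
- short_rod: the shorter dark steel connecting rod (eye centre 98 mm above its foot, 114 mm tall), standing in the other end slot; leave it there. Origin: centre of its underside
- piston: bystander, leave alone: a plain aluminium piston blank, a drum 64 mm across and 58 mm tall
- bearing: bystander, leave alone: a steel ring 52 mm across, 16 mm high, lying flat
- wrench: bystander, leave alone: a steel open spanner lying flat
- screwdriver: bystander, leave alone: a screwdriver lying flat
- gear_blank: bystander, leave alone: a dark steel disc 68 mm across with a 20 mm hole, 22 mm high, lying flat

How it is judged:
By the outcome, as a careful person would: the job done as asked, in the order asked, and still so for the second after the job is handed in, with the robot touching nothing.
It also fails if it takes over 72 s, if anything falls off the work surface, if the arm or the gripper's body presses on something with over 40 N, if the wrist force passes 120 N, or if a joint passes its speed limit or range.

## Working session

There is one attempt and no reset: what is moved stays moved. The work goes in short steps, Python scripts to look and compute and a shell command to move; the robot and the scene stay as the last step left them, time stands still between calls to the robot, and variables do not carry over. Pictures are saved under pics/ and viewed, at most 11 in all, crops included, and the job is handed in when it is done.

```bash
ls; mkdir -p pics; python3 - <<'E'
from bench import r
import cv2,numpy as np
o=r.get_obs();print({k:np.round(v,3) for k,v in o.items()})
for n in("side","top"):
    p,d=r.grab_frame(n);cv2.imwrite(f"pics/{n}0.png",p);np.save(f"pics/{n}0.npy",d)
    c=r.camera_info(n);print(n,c)
E
```

```text
bench.py
drive.py
pics
{'clock': np.float64(0.0), 'joints': array([-1.392,  0.478,  0.022,  1.556, -0.012,  1.109, -0.083]), 'qvel': array([ 0.   , -0.001,  0.001, -0.   , -0.001,  0.001,  0.002]), 'tau': array([ 0.0000e+00, -5.9646e+01,  1.6080e+00, -2.8119e+01,  1.2000e-02,
        1.0000e-02,  0.0000e+00]), 'tcp_pos': array([0.191, 0.647, 0.303]), 'orientation': array([-4.490e-01, -3.109e+00,  3.000e-03]), 'contact_force': array([ 0.09 , -1.024, -0.245]), 'moment': array([-0.041,  0.007,  0.017]), 'gripper_force': np.float64(0.0), 'grip_width': np.float64(0.085)}
side {'camera_matrix': array([[427.41600717,   0.        , 321.90425903],
       [  0.        , 427.41600717, 200.37385849],
       [  0.        ,   0.        ,   1.        ]]), 'R': array([[-0.99680816, -0.07982758, -0.00102621],
       [-0.05160573,  0.65410271, -0.75464329],
       [ 0.06091259, -0.75218163, -0.65613448]]), 't': array([0.57979909, 0.16859742, 1.1256013 ])}
top {'camera_matrix': array([[399.73743074,   0.        , 322.22275543],
       [  0.        , 399.73743074, 198.47223555],
       [  0.        ,   0.        ,   1.        ]]), 'R': array([[-0.01663188, -0.99985141, -0.00453202],
       [-0.99323991,  0.01704235, -0.11482175],
       [ 0.11488193,  0.00259168, -0.99337577]]), 't': array([0.01409204, 0.5847368 , 1.23811178])}
```

View pics/side0.png

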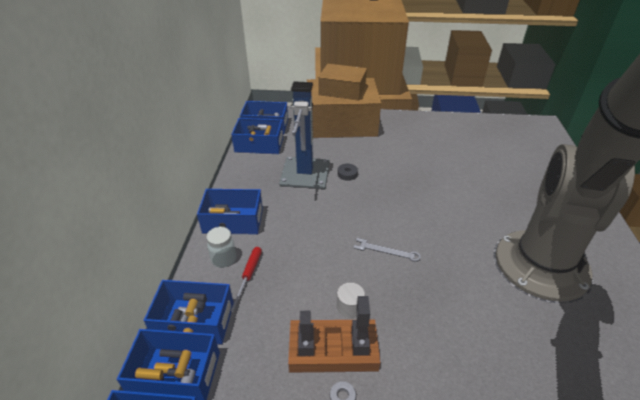

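View pics/top0.png

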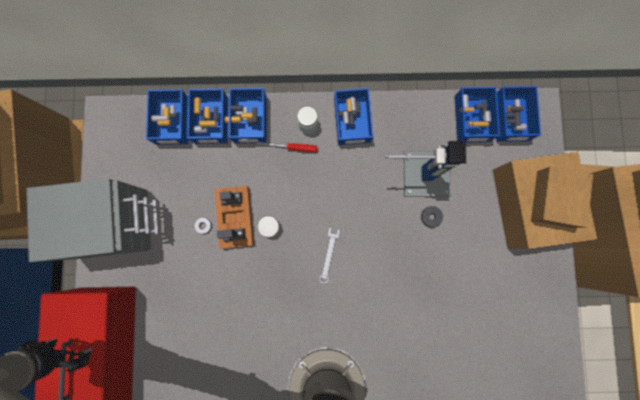

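The side view shows the rack at (334,345), with the long rod at its robot end (363,310) and the short rod at (306,320). The scale stands at (303,140). In the top view the rack is at (233,217), the long rod at about (231,236), and the hook bar runs from (388,156) to (430,155), pointing +y. I'll take coarse positions from depth first.

```bash
cat > h.py <<'E'
from bench import r
import cv2,numpy as np
from scipy.spatial.transform import Rotation as Ro
def world(n,d,u,v,c=None):
    c=c or r.camera_info(n);K=c["camera_matrix"];z=d[v,u]
    X=np.stack([(u-K[0,2])/K[0,0]*z,(v-K[1,2])/K[1,1]*z,z],-1)
    return (X-c["t"])@c["R"]
def ray(n,u,v,h,c=None):
    """world point where pixel's ray meets plane z=h"""
    c=c or r.camera_info(n);K=c["camera_matrix"]
    d=np.array([(u-K[0,2])/K[0,0],(v-K[1,2])/K[1,1],1])@c["R"];o=-c["R"].T@c["t"]
    return o+d*(h-o[2])/d[2]
def proj(n,X,c=None):
    c=c or r.camera_info(n);p=c["camera_matrix"]@(c["R"]@np.asarray(X)+c["t"]);return p[:2]/p[2]
def cloud(n,d,c=None):
    v,u=np.mgrid[:d.shape[0],:d.shape[1]];return world(n,d,u,v,c)
def save(n,f,c=None,box=None,s=1):
    p,d=r.grab_frame(n);q=p if box is None else p[box[1]:box[3],box[0]:box[2]]
    cv2.imwrite(f"pics/{f}.png",cv2.resize(q,None,fx=s,fy=s,interpolation=cv2.INTER_CUBIC));np.savez(f"pics/{f}.npz",p=p,d=d);return p,d
E
python3 - <<'E'
from h import *
np.set_printoptions(precision=4,suppress=True)
p=cv2.imread("pics/top0.png");d=np.load("pics/top0.npy")
W=cloud("top",d);hsv=cv2.cvtColor(p,cv2.COLOR_BGR2HSV)
box=np.zeros(d.shape,bool);box[180:255,205:262]=1
br=(hsv[...,0]<20)&(hsv[...,1]>110)&box&(W[...,2]>.025)&(W[...,2]<.05)
pts=W[br];print("rack",br.sum(),pts.mean(0),cv2.minAreaRect(pts[:,:2].astype(np.float32)))
hi=box&(W[...,2]>.09)&(d>0);print("rods",hi.sum())
for lo,up in((.1,.125),(.14,.2)):
    m=box&(W[...,2]>lo)&(W[...,2]<up);q=W[m]
    if m.sum()>4: print(lo,m.sum(),np.median(q,0),q.min(0),q.max(0))
b=np.zeros(d.shape,bool);b[140:175,380:470]=1
m=b&(W[...,2]>.2);q=W[m];
vv,uu=np.where(m)
for u in range(384,468,4):
    k=m[:,u]
    if k.any(): print(u,W[k,u].mean(0),k.sum(),np.where(k)[0].mean())
E
```

```text
rack 1144 [0.5305 0.2825 0.0358] ((0.5319989919662476, 0.28673380613327026), (0.1894368678331375, 0.10470513999462128), 5.083834648132324)
rods 269
0.1 70 [0.5885 0.2887 0.1225] [0.4689 0.266  0.1005] [0.6017 0.308  0.1249]
0.14 137 [0.4761 0.2798 0.1654] [0.4626 0.2611 0.1408] [0.4877 0.3031 0.1719]
388 [ 0.6679 -0.1715  0.2634] 3 156.0
392 [ 0.6675 -0.1818  0.2644] 3 156.0
396 [ 0.6673 -0.1923  0.2647] 3 156.0
400 [ 0.6672 -0.2029  0.2641] 3 156.0
404 [ 0.6674 -0.2137  0.2627] 3 156.0
408 [ 0.6662 -0.2232  0.2673] 7 156.0
412 [ 0.6671 -0.2349  0.262 ] 3 156.0
416 [ 0.6661 -0.2445  0.2661] 3 156.0
420 [ 0.6665 -0.2556  0.2633] 3 156.0
424 [ 0.6649 -0.266   0.2636] 4 156.5
428 [ 0.6198 -0.2214  0.4689] 5 157.0
432 [ 0.6195 -0.2296  0.4698] 5 154.8
436 [ 0.6619 -0.2961  0.2685] 17 157.0
440 [ 0.6522 -0.2951  0.3065] 26 157.5
444 [ 0.65   -0.3059  0.3037] 27 158.0
448 [ 0.6499 -0.307   0.3331] 29 156.0
452 [ 0.6585 -0.3248  0.3093] 28 154.5
456 [ 0.6597 -0.333   0.3152] 26 153.5
460 [ 0.6533 -0.3276  0.3597] 24 152.79166666666666
464 [ 0.6624 -0.3517  0.3194] 23 152.0
```

```bash
python3 - <<'E'
from h import *
np.set_printoptions(precision=4,suppress=True)
p=cv2.imread("pics/side0.png");d=np.load("pics/side0.npy")
W=cloud("side",d);hsv=cv2.cvtColor(p,cv2.COLOR_BGR2HSV)
box=np.zeros(d.shape,bool);box[280:380,280:390]=1
br=(hsv[...,0]<20)&(hsv[...,1]>110)&box&(W[...,2]>.03)&(W[...,2]<.042)
pts=W[br];print("rack",br.sum(),pts.mean(0),cv2.minAreaRect(pts[:,:2].astype(np.float32)))
for lo,up in((.09,.125),(.14,.2)):
    m=box&(W[...,2]>lo)&(W[...,2]<up);q=W[m]
    if m.sum()>4: print(lo,m.sum(),np.median(q,0),q.min(0),q.max(0))
cv2.imwrite("pics/s0c.png",cv2.resize(p[70:205,250:380],None,fx=4.4,fy=4.4,interpolation=cv2.INTER_CUBIC))
T=r.get_obs();print(Ro.from_rotvec(T["orientation"]).as_matrix())
E
```

```text
rack 2243 [0.5354 0.297  0.0359] ((0.534105122089386, 0.28741195797920227), (0.1878696084022522, 0.10537806898355484), 5.280336856842041)
0.09 287 [0.5887 0.2986 0.1126] [0.4684 0.2666 0.0901] [0.6061 0.3096 0.125 ]
0.14 304 [0.4784 0.2909 0.1655] [0.4659 0.2599 0.1405] [0.4914 0.3055 0.1703]
[[-0.9592  0.2828 -0.0003]
 [ 0.2828  0.9592 -0.0016]
 [-0.0001 -0.0016 -1.    ]]
```

View pics/s0c.png

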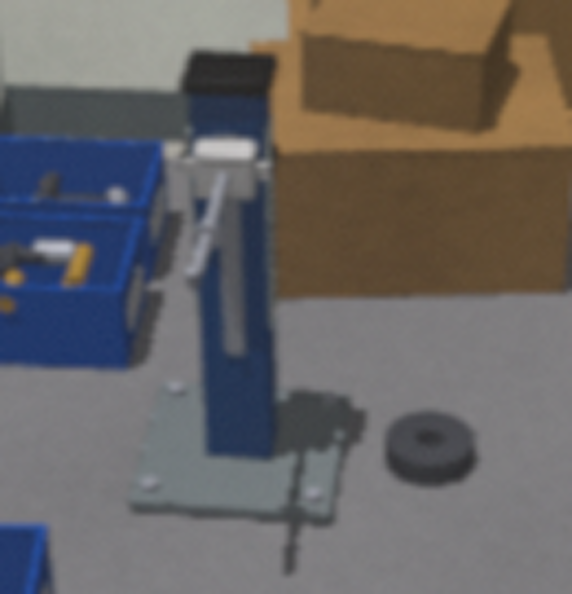

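Units first: shifts go in shares of 0.3 m and turns go in shares of pi rad. So -0.19 m / 0.3 = -0.6333, -0.152 m / 0.3 = -0.5067.

```bash
echo '[[-0.1267,-0.09,0,0,0,0],[-0.2533,-0.18,0,0,0,0],[-0.38,-0.27,0,0,0,0],[-0.5067,-0.36,0,0,0,0],[-0.6333,-0.45,0,0,0,0]]' | python3 drive.py .085 60; echo '[[-0.1267,-0.09,0,0,0,-0.0255],[-0.2533,-0.18,0,0,0,-0.0509],[-0.38,-0.27,0,0,0,-0.0764],[-0.5067,-0.36,0,0,0,-0.1019],[-0.62,-0.45,0,0,0,-0.12]]' | python3 drive.py; echo '[[0,0,0,0,0,0],[0,0,0,0,0,0]]' | python3 drive.py
python3 - <<'E'
from h import *
np.set_printoptions(precision=4,suppress=True)
o=r.get_obs();R=Ro.from_rotvec(o["orientation"]).as_matrix();c=r.camera_info("wrist")
print(o["clock"],o["tcp_pos"],o["joints"]);print(R);print("cam in tool",R.T@(-c["R"].T@c["t"]-o["tcp_pos"]));print(c["R"]@R)
p,d=save("wrist","w1");W=cloud("wrist",d,c)
q=W[(W[...,2]>.15)&(W[...,2]<.18)];q=q[np.hypot(q[:,0]-.475,q[:,1]-.282)<.05]
print(len(q),q.mean(0),cv2.minAreaRect(q[:,:2].astype(np.float32)))
E
```

```text
clock: 0.6
tcp_pos: [0.3358, 0.4624, 0.3036]
orientation: [-0.449, -3.109, 0.001]
contact_force: [0.6, -0.1, -0.5]
grip_width: 0.0848
gripper_force: 0.0
clock: 1.1
tcp_pos: [0.4763, 0.28, 0.3037]
orientation: [0.145, -3.138, 0.0]
contact_force: [0.4, 0.5, 0.4]
grip_width: 0.0849
gripper_force: 0.0
clock: 1.3
tcp_pos: [0.4756, 0.2809, 0.3036]
orientation: [0.136, -3.138, 0.0]
contact_force: [-0.8, 0.9, 0.2]
grip_width: 0.0848
gripper_force: 0.0
1.3 [0.4756 0.2809 0.3036] [-0.7472  0.2756  0.1221  1.8586 -0.0392  1.0103  1.0488]
[[-0.9962 -0.0867 -0.0006]
 [-0.0867  0.9962 -0.0003]
 [ 0.0006 -0.0003 -1.    ]]
cam in tool [ 0.084  -0.0013 -0.0692]
[[ 0.0005  1.     -0.0006]
 [-0.9458  0.0002 -0.3247]
 [-0.3247  0.0007  0.9458]]
2409 [0.4741 0.2814 0.1641] ((0.47587838768959045, 0.28159165382385254), (0.022936008870601654, 0.04210904240608215), 5.019688606262207)
```

View pics/w1.png

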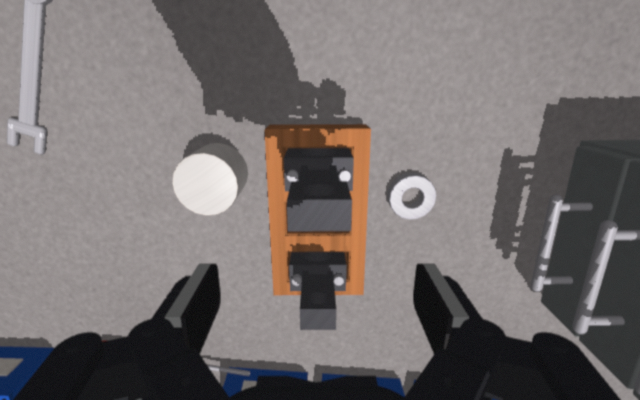

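The wrist view shows the long rod's end block at pixels (288–350, 195–232), centred between the fingers. Its measured size of 42 x 23 mm, height of 0.164 m and yaw of 5.0° match the description, and the TCP is within 1 mm of it. I'll go down and grip.

In the tool's units: 0.102 m / 0.3 = 0.34, 0.09 m / 0.3 = 0.3.

```bash
echo '[[0,0,0.1167,0,0,0],[0,0,0.2333,0,0,0],[0,0,0.3,0,0,0],[0,0,0.3333,0,0,0],[0,0,0.34,0,0,0]]' | python3 drive.py; cat >> h.py <<'E'
def favg(n=10):
    F=[];P=[]
    for _ in range(n):
        r.grab_frame("wrist");o=r.get_obs();F.append(o["contact_force"]);P.append(o["tcp_pos"])
    return np.mean(F,0).round(3),(np.std(F,0)/n**.5).round(3),np.mean(P,0).round(4),round(float(o["clock"]),2)
E
python3 -c "
from h import *
print(favg(10))"
echo '[[0,0,0,0,0,0],[0,0,0,0,0,0],[0,0,0,0,0,0],[0,0,0,0,0,0],[0,0,0,0,0,0]]' | python3 drive.py 0.03 60;echo '[[0,0,0,0,0,0],[0,0,0,0,0,0],[0,0,0,0,0,0]]' | python3 drive.py 
```

```text
clock: 1.85
tcp_pos: [0.474, 0.2831, 0.2009]
orientation: [0.145, -3.136, 0.001]
contact_force: [-0.2, 0.8, 0.0]
grip_width: 0.0848
gripper_force: 0.0
(array([0.076, 0.123, 0.269]), array([0.111, 0.192, 0.186]), array([0.4754, 0.2826, 0.2027]), 2.35)
clock: 2.85
tcp_pos: [0.4753, 0.2823, 0.2021]
orientation: [-0.142, 3.138, 0.001]
contact_force: [0.3, 0.1, 1.9]
grip_width: 0.0416
gripper_force: 61.9
clock: 3.15
tcp_pos: [0.4753, 0.2823, 0.2021]
orientation: [-0.142, 3.138, 0.001]
contact_force: [-0.0, 1.9, 2.1]
grip_width: 0.0415
gripper_force: 61.9
```

In the tool's units: -0.036 m / 0.3 = -0.12, -0.028 m / 0.3 = -0.0933.

```bash
echo '[[0,0,-0.0167,0,0,0],[0,0,-0.04,0,0,0],[0,0,-0.0667,0,0,0],[0,0,-0.0933,0,0,0],[0,0,-0.12,0,0,0]]' | python3 drive.py; echo '[[0,0,-0.0667,0,0,0],[0,0,-0.15,0,0,0],[0,0,-0.2333,0,0,0],[0,0,-0.2833,0,0,0],[0,0,-0.2967,0,0,0]]' | python3 drive.py;python3 -c "
from h import *
print(favg(20)); print(r.get_obs()['joints'].round(3),r.get_obs()['orientation'])
save('side','s2')"
```

```text
clock: 3.65
tcp_pos: [0.4752, 0.282, 0.2386]
orientation: [-0.141, 3.138, 0.0]
contact_force: [0.6, -0.0, -5.8]
grip_width: 0.0415
gripper_force: 61.6
clock: 4.15
tcp_pos: [0.4759, 0.2825, 0.3294]
orientation: [-0.141, 3.135, 0.004]
contact_force: [0.4, 0.0, -5.4]
grip_width: 0.0412
gripper_force: 62.3
(array([-0.091,  0.118, -5.684]), array([0.133, 0.101, 0.112]), array([0.4751, 0.282 , 0.3266]), 5.15)
[-0.753  0.253  0.125  1.832 -0.036  1.059  1.047] [ 1.41610512e-01 -3.13839389e+00 -9.66090320e-05]
```

The rod weighs about 5.8 N. I'll carry it to a spot beside the hook where the wrist camera looks down on the bar.

In the tool's units: -0.128 m / 0.3 = -0.4267, -0.095 m / 0.3 = -0.3167.

```bash
echo '[[-0.0167,-0.0333,0,0,0,0],[-0.0533,-0.1067,0,0,0,0],[-0.1,-0.2067,0,0,0,0],[-0.1533,-0.3167,0,0,0,0],[-0.2067,-0.4267,-0.0133,0,0,0]]' | python3 drive.py; echo '[[-0.0533,-0.11,0,0,0,0],[-0.1067,-0.22,0,0,0,0],[-0.16,-0.33,0,0,0,0],[-0.2133,-0.44,0,0,0,0],[-0.2667,-0.55,-0.0133,0,0,0]]' | python3 drive.py;echo '[[-0.0533,-0.11,0,0,0,0],[-0.1133,-0.2333,0,0,0,0],[-0.1667,-0.35,0,0,0,0],[-0.22,-0.46,0,0,0,0],[-0.26,-0.54,0,0,0,0]]' | python3 drive.py;echo '[[-0.01,-0.02,0,0,0,0],[-0.0133,-0.03,0,0,0,0],[-0.0133,-0.03,0,0,0,0],[-0.0133,-0.03,0,0,0,0]]' | python3 drive.py
python3 - <<'E'
from h import *
np.set_printoptions(precision=4,suppress=True)
o=r.get_obs();c=r.camera_info("wrist");print(o["tcp_pos"],o["joints"],o["orientation"])
p,d=save("wrist","w3");W=cloud("wrist",d,c)
m=(W[...,2]>.24)&(W[...,2]<.29)&(W[...,0]<.70)&(W[...,0]>.63)&(W[...,1]<-.12)&(W[...,1]>-.27)&(d>0)
q=W[m];print(m.sum())
for y in np.arange(-.27,-.13,.006):
    k=q[abs(q[:,1]-y)<.003]
    if len(k)>3: print(round(y,3),len(k),np.median(k,0),k[:,0].min(),k[:,0].max(),k[:,2].max())
E
```

```text
clock: 5.7
tcp_pos: [0.549, 0.158, 0.3305]
orientation: [0.142, -3.138, 0.001]
contact_force: [0.9, 0.2, -5.7]
grip_width: 0.041
gripper_force: 62.1
clock: 6.2
tcp_pos: [0.6433, 0.0007, 0.3343]
orientation: [0.141, -3.137, 0.001]
contact_force: [0.7, 1.3, -5.5]
grip_width: 0.0414
gripper_force: 62.2
clock: 6.7
tcp_pos: [0.7356, -0.1556, 0.3344]
orientation: [0.138, -3.138, 0.003]
contact_force: [0.4, -0.8, -5.6]
grip_width: 0.041
gripper_force: 62.3
clock: 7.1
tcp_pos: [0.7399, -0.1583, 0.3348]
orientation: [0.144, -3.138, -0.002]
contact_force: [0.2, 0.2, -6.3]
grip_width: 0.0414
gripper_force: 62.6
[ 0.7399 -0.1583  0.3348] [-0.0507  0.6103  0.3009  1.3034 -0.1809  1.2548  1.9179] [ 0.1444 -3.1379 -0.0019]
6195
-0.27 169 [ 0.6658 -0.2685  0.2636] 0.662115645587779 0.6699867668263709 0.2655498749222824
-0.264 330 [ 0.6659 -0.264   0.2635] 0.6621847924596547 0.6701908589412053 0.2656200705486892
-0.258 328 [ 0.666  -0.2581  0.2635] 0.6622364418055597 0.6703054461568352 0.26536888417117266
-0.252 327 [ 0.666  -0.2521  0.2634] 0.662443219466576 0.6705203824472636 0.2662357951246846
-0.
[... 703 characters left out ...]
2496 0.6715770026715455 0.26644498732198996
-0.198 315 [ 0.6672 -0.198   0.2635] 0.6635989610536824 0.6715056798279762 0.2657322722695196
-0.192 310 [ 0.6674 -0.192   0.2634] 0.663702071568634 0.6716527899093454 0.26541031325628656
-0.186 306 [ 0.6675 -0.186   0.2635] 0.6638394922532267 0.671769046735988 0.26606772905713216
-0.18 306 [ 0.6676 -0.18    0.2634] 0.6639652185267808 0.6718539111839468 0.26541322414414376
-0.174 299 [ 0.6677 -0.1741  0.2635] 0.6640798710380972 0.6721156922959669 0.2711225128609365
-0.168 317 [ 0.6677 -0.1681  0.271 ] 0.6641837611569285 0.6719099959328709 0.2735075825318224
-0.162 25 [ 0.6684 -0.1646  0.2696] 0.6659790753409124 0.6703984539198734 0.2711542052889968
```

View pics/w3.png

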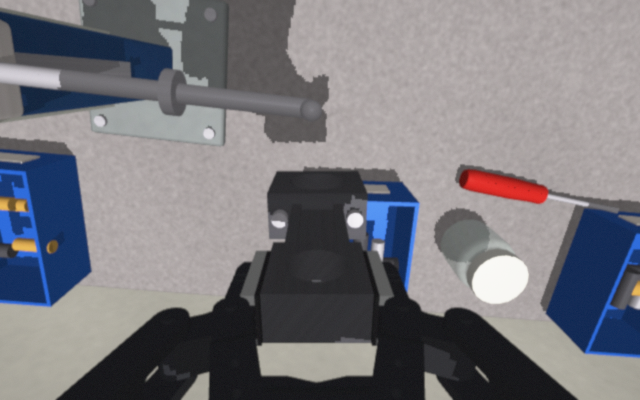

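The wrist view shows the bar running from (60,85) to (312,108), with the tip at (312,108) and the collar at (170,92). The rod sits square in the fingers. The bar's axis is at x≈0.6676 with its top at z≈0.2655, and the seat is near y≈-0.195. I'll back off and turn the rod in line with the bar.

In the tool's units: 0.0762 m / 0.3 = 0.254, 0.075 m / 0.3 = 0.25, 0.57 rad / 3.1416 = 0.1814.

```bash
echo '[[0,0.0667,0,0,0,0.0159],[0.0133,0.1667,0,0,0,0.0477],[0.0667,0.2167,0,0,0,0.0923],[0.15,0.25,0,0,0,0.1369],[0.211,0.254,0,0,0,0.1814]]' | python3 drive.py; echo '[[0,0,0,0,0,0.0446],[0,0,0,0,0,0.0891],[0,0,0,0,0,0.1337],[0,0,0,0,0,0.1783],[0,0,0.02,0,0,0.2228]]' | python3 drive.py;echo '[[0,0,0,0,0,0.0446],[0,0,0,0,0,0.0891],[0,0,0.0133,0,0,0.121],[0,0,0.02,0,0,0.1318],[0,0,0.02,0,0,0.1318]]' | python3 drive.py;echo '[[0,0,0,0,0,0],[0,0,0,0,0,0],[0,0,0,0,0,0]]' | python3 drive.py
python3 - <<'E'
from h import *
np.set_printoptions(precision=4,suppress=True)
c=r.camera_info("wrist");p,d=save("wrist","w4");W=cloud("wrist",d,c)
o=r.get_obs();R=Ro.from_rotvec(o["orientation"]).as_matrix();print(o["tcp_pos"],o["joints"]);print(R)
T=(W-o["tcp_pos"])@R
m=(abs(T[...,0])<.02)&(abs(T[...,1])<.025)&(T[...,2]>.025)&(T[...,2]<.045)&(d>0)
q=T[m];print("block top in tool",m.sum(),q.mean(0),np.percentile(q,[2,98],axis=0))
A=np.c_[q[:,:2],np.ones(len(q))];print(np.linalg.lstsq(A,q[:,2],rcond=None)[0])
print(proj("side",[.6676,-.195,.2655]),proj("side",o["tcp_pos"]+.0571*R[:,2]))
save("side","s4",box=(230,40,390,160),s=5)
E
```

```text
clock: 7.65
tcp_pos: [0.6688, -0.0861, 0.335]
orientation: [-0.748, -3.05, -0.003]
contact_force: [0.5, 0.0, -6.0]
grip_width: 0.0413
gripper_force: 62.8
clock: 8.15
tcp_pos: [0.6704, -0.0884, 0.3302]
orientation: [1.752, 2.606, 0.004]
contact_force: [0.2, 0.4, -5.4]
grip_width: 0.0414
gripper_force: 63.0
clock: 8.65
tcp_pos: [0.6699, -0.0885, 0.3227]
orientation: [-2.243, -2.198, -0.0]
contact_force: [-0.1, 0.2, -5.9]
grip_width: 0.0413
gripper_force: 62.9
clock: 8.95
tcp_pos: [0.6702, -0.0897, 0.3231]
orientation: [2.246, 2.196, 0.001]
contact_force: [0.4, 0.8, -6.4]
grip_width: 0.0415
gripper_force: 62.9
[ 0.6702 -0.0898  0.3231] [-0.4187  0.5384  0.6865  1.5648 -0.3612  1.1684  0.3186]
[[ 0.0226  0.9997  0.0003]
 [ 0.9997 -0.0226  0.0002]
 [ 0.0002  0.0003 -1.    ]]
block top in tool 8300 [0.001  0.0001 0.0372] [[-0.0126 -0.0233  0.0295]
 [ 0.0105  0.0235  0.044 ]]
[ 0.0734 -0.0003  0.0371]
[295.4892 127.6467] [289.0691 149.7617]
```

View pics/s4.png

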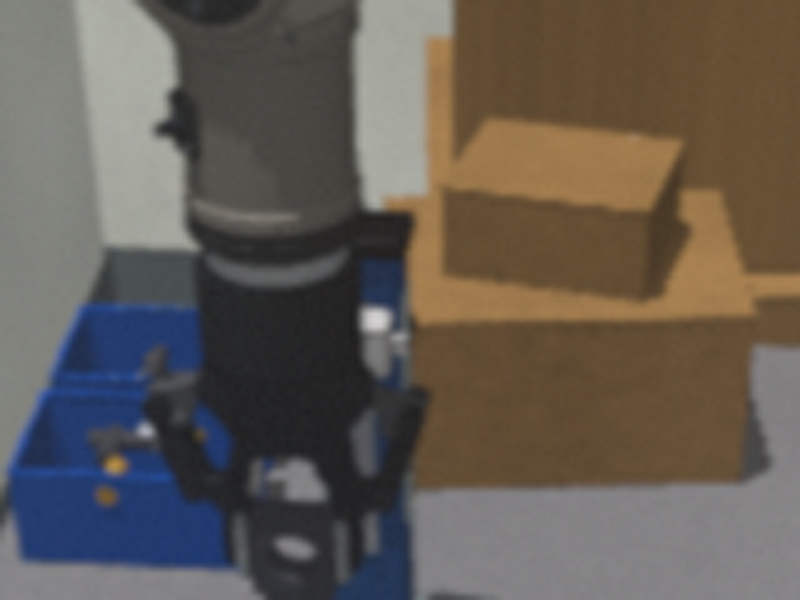

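In the side view the eye is at (295,548) in the crop, which is full-frame (289,149.6). That matches its projected position, and the wrist depth agrees. The eye is in line with the bar to within 1 mm in x and z, so I'll slide it on.

In the tool's units: -0.05 m / 0.3 = -0.1667, -0.045 m / 0.3 = -0.15.

```bash
echo '[[-0.0333,0,0,0,0,0],[-0.0833,0,0,0,0,0],[-0.1233,0,0,0,0,0],[-0.15,0,0,0,0,0],[-0.1667,0,0,0,0,0]]' | python3 drive.py; echo '[[-0.0267,0,0,0,0,0],[-0.0533,0,0,0,0,0],[-0.08,0,0,0,0,0],[-0.0967,0,0,0,0,0],[-0.0967,0,0,0,0,0]]' | python3 drive.py; python3 - <<'E'
from h import *
np.set_printoptions(precision=4,suppress=True)
p,d=save("side","s5",box=(250,80,350,155),s=7);o=r.get_obs();R=Ro.from_rotvec(o["orientation"]).as_matrix()
print(o["tcp_pos"],o["contact_force"],o["moment"],proj("side",o["tcp_pos"]+.0577*R[:,2]),favg(4))
E
```

```text
clock: 9.55
tcp_pos: [0.6687, -0.1418, 0.323]
orientation: [2.249, 2.193, -0.001]
contact_force: [0.4, 0.5, -5.6]
grip_width: 0.0411
gripper_force: 62.9
clock: 10.05
tcp_pos: [0.6681, -0.17, 0.323]
orientation: [2.248, 2.194, -0.001]
contact_force: [-0.2, 0.1, -4.9]
grip_width: 0.0414
gripper_force: 62.8
[ 0.6683 -0.1691  0.3229] [-0.3554 -0.2149 -5.7676] [ 0.0195 -0.0313 -0.0053] [293.9907 132.9379] (array([-0.343,  0.014, -5.91 ]), array([0.091, 0.195, 0.322]), array([ 0.6685, -0.1681,  0.3228]), 10.3)
```

View pics/s5.png

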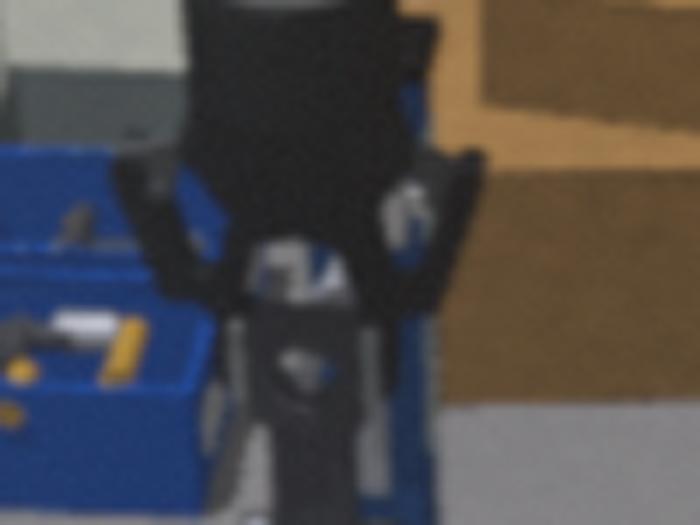

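The hook tip shows inside the bore at (295,365) in the crop, and there is no extra force. I'll go on to the seat, then lower slowly.

In the tool's units: -0.026 m / 0.3 = -0.0867, -0.021 m / 0.3 = -0.07.

```bash
echo '[[-0.0233,0,0,0,0,0],[-0.0467,0,0,0,0,0],[-0.07,0,0,0,0,0],[-0.0867,0,0,0,0,0],[-0.0867,0,0,0,0,0]]' | python3 drive.py; echo '[[0,0,0.01,0,0,0],[0,0,0.0167,0,0,0],[0,0,0.0233,0,0,0],[0,0,0.03,0,0,0],[0,0,0.0367,0,0,0]]' | python3 drive.py;echo '[[0,0,0.005,0,0,0],[0,0,0.01,0,0,0],[0,0,0.0167,0,0,0],[0,0,0.0233,0,0,0],[0,0,0.03,0,0,0]]' | python3 drive.py; python3 -c "
from h import *
print(favg(8))"
```

```text
clock: 10.8
tcp_pos: [0.6673, -0.1964, 0.323]
orientation: [2.249, 2.193, -0.001]
contact_force: [0.7, -0.0, -5.5]
grip_width: 0.0416
gripper_force: 62.8
clock: 11.3
tcp_pos: [0.6678, -0.1944, 0.3117]
orientation: [-2.246, -2.196, 0.0]
contact_force: [0.1, -0.6, -4.8]
grip_width: 0.0414
gripper_force: 62.9
clock: 11.8
tcp_pos: [0.6678, -0.1947, 0.3028]
orientation: [2.247, 2.196, 0.0]
contact_force: [-0.4, -0.4, -5.4]
grip_width: 0.0414
gripper_force: 62.9
(array([-0.015,  0.388, -5.508]), array([0.176, 0.163, 0.176]), array([ 0.6677, -0.1946,  0.3028]), 12.2)
```

In the tool's units: 0.0115 m / 0.3 = 0.0383, 0.009 m / 0.3 = 0.03.

```bash
echo '[[0,0,0.005,0,0,0],[0,0,0.0133,0,0,0],[0,0,0.0217,0,0,0],[0,0,0.03,0,0,0],[0,0,0.0383,0,0,0]]' | python3 drive.py;echo '[[0,0,0.0083,0,0,0],[0,0,0.0167,0,0,0],[0,0,0.025,0,0,0],[0,0,0.0317,0,0,0],[0,0,0.035,0,0,0]]' | python3 drive.py; python3 -c "
from h import *
print(favg(10))"
echo '[[0,0,0.005,0,0,0],[0,0,0.0133,0,0,0],[0,0,0.0217,0,0,0],[0,0,0.0283,0,0,0],[0,0,0.0333,0,0,0]]' | python3 drive.py; python3 -c "
from h import *
print(favg(12))"
```

```text
clock: 12.7
tcp_pos: [0.6679, -0.1947, 0.2913]
orientation: [2.247, 2.196, 0.0]
contact_force: [0.7, 0.0, -4.2]
grip_width: 0.0415
gripper_force: 62.9
clock: 13.2
tcp_pos: [0.6679, -0.1947, 0.2808]
orientation: [2.247, 2.196, 0.0]
contact_force: [1.3, 0.2, -2.7]
grip_width: 0.0412
gripper_force: 63.0
(array([ 1.157, -0.634, -3.092]), array([0.138, 0.137, 0.237]), array([ 0.6679, -0.1947,  0.281 ]), 13.7)
clock: 14.2
tcp_pos: [0.6678, -0.1947, 0.2707]
orientation: [2.247, 2.196, 0.0]
contact_force: [1.3, -0.4, -2.5]
grip_width: 0.0412
gripper_force: 63.2
(array([ 1.428, -0.6  , -1.991]), array([0.073, 0.08 , 0.095]), array([ 0.6678, -0.1947,  0.2709]), 14.8)
```

In the tool's units: 0.01 m / 0.3 = 0.0333, 0.0085 m / 0.3 = 0.0283.

```bash
echo '[[0,0.0033,0.005,0,0,0],[0,0.0067,0.0133,0,0,0],[0,0.0067,0.0217,0,0,0],[0,0.0067,0.0283,0,0,0],[0,0.0067,0.0333,0,0,0]]' | python3 drive.py;python3 -c "
from h import *
print(favg(8))"; echo '[[0,0,0.005,0,0,0],[0,0,0.0133,0,0,0],[0,0,0.02,0,0,0],[0,0,0.025,0,0,0],[0,0,0.0267,0,0,0]]' | python3 drive.py; python3 -c "
from h import *
print(favg(20))"
```

```text
clock: 15.3
tcp_pos: [0.6694, -0.1947, 0.2605]
orientation: [-2.246, -2.195, 0.001]
contact_force: [-3.4, -0.1, -0.6]
grip_width: 0.0412
gripper_force: 63.3
(array([-3.008, -0.091, -0.918]), array([0.199, 0.236, 0.163]), array([ 0.6697, -0.1947,  0.2608]), 15.7)
clock: 16.2
tcp_pos: [0.6699, -0.1947, 0.2527]
orientation: [2.247, 2.196, 0.0]
contact_force: [-2.4, 0.2, 0.5]
grip_width: 0.0415
gripper_force: 63.4
(array([-1.101, -0.615,  0.074]), array([0.159, 0.092, 0.121]), array([ 0.6699, -0.1947,  0.253 ]), 17.2)
```

In the tool's units: 0.001 m / 0.3 = 0.0033, 0.0005 m / 0.3 = 0.0017.

```bash
echo '[[0,-0.001,0.0017,0,0,0],[0,-0.002,0.0033,0,0,0],[0,-0.002,0.0033,0,0,0]]' | python3 drive.py; python3 -c "
from h import *
print(favg(20)); print(r.get_obs()['moment'])"
```

```text
clock: 17.5
tcp_pos: [0.6698, -0.1947, 0.2522]
orientation: [2.246, 2.195, 0.001]
contact_force: [2.7, -2.4, 0.1]
grip_width: 0.0411
gripper_force: 63.6
(array([ 3.048, -1.211, -0.009]), array([0.127, 0.126, 0.092]), array([ 0.6694, -0.1946,  0.252 ]), 18.5)
[-0.15641055 -0.7079132   0.04629759]
```

In the tool's units: 0.00035 m / 0.3 = 0.0012.

```bash
echo '[[0,0.0012,0,0,0,0],[0,0.0012,0,0,0,0]]' | python3 drive.py; python3 -c "
from h import *
print(favg(16)); print(r.get_obs()['moment'])"
```

```text
clock: 18.7
tcp_pos: [0.6693, -0.1946, 0.2517]
orientation: [-2.246, -2.195, 0.001]
contact_force: [1.9, -1.4, -0.2]
grip_width: 0.041
gripper_force: 63.6
(array([ 1.269, -0.577, -0.329]), array([0.182, 0.155, 0.123]), array([ 0.6693, -0.1946,  0.2518]), 19.5)
[-0.04730171 -0.06428712 -0.00182483]
```

In the tool's units: 0.001 m / 0.3 = 0.0033, 0.00015 m / 0.3 = 0.0005.

```bash
echo '[[0,0.0003,0.0017,0,0,0],[0,0.0005,0.0033,0,0,0],[0,0.0005,0.0033,0,0,0]]' | python3 drive.py; echo '[[0,0,0,0,0,0],[0,0,0,0,0,0]]' | python3 drive.py - 20; echo '[[0,0,0,0,0,0],[0,0,0,0,0,0],[0,0,0,0,0,0]]' | python3 drive.py .06; python3 - <<'E'
from h import *
np.set_printoptions(precision=4,suppress=True)
c=r.camera_info("wrist")
for i in range(10):
    p,d=r.grab_frame("wrist");o=r.get_obs();W=cloud("wrist",d,c);R=Ro.from_rotvec(o["orientation"]).as_matrix()
    T=(W-o["tcp_pos"])@R;m=(abs(T[...,0])<.025)&(abs(T[...,1])<.021)&(T[...,2]>.03)&(T[...,2]<.045)&(d>0)
    q=T[m];print(round(o["clock"],2),m.sum(),np.median(q,0),o["contact_force"],o["grip_width"],o["gripper_force"])
save("side","s6",box=(250,80,350,185),s=5)
E
```

```text
clock: 19.8
tcp_pos: [0.6694, -0.1946, 0.2506]
orientation: [-2.246, -2.195, 0.001]
contact_force: [-1.2, -0.4, 0.1]
grip_width: 0.0414
gripper_force: 63.5
clock: 20.0
tcp_pos: [0.6693, -0.1946, 0.2507]
orientation: [-2.247, -2.195, 0.001]
contact_force: [-1.1, -0.6, 0.6]
grip_width: 0.0412
gripper_force: 63.5
clock: 20.3
tcp_pos: [0.6699, -0.1946, 0.251]
orientation: [2.246, 2.196, 0.0]
contact_force: [-0.8, -0.0, 0.4]
grip_width: 0.0599
gripper_force: 0.0
20.35 7143 [ 0.0013 -0.0009  0.0371] [ 0.2902 -0.1862 -0.3919] 0.060077763819427574 0.0
20.4 7054 [ 0.0012 -0.0008  0.0372] [0.0021 0.6914 0.1637] 0.06009124118221843 0.0
20.45 7077 [ 0.001  -0.0008  0.0372] [ 0.1207 -0.5196 -0.2532] 0.06000470063180453 0.0
20.5 7096 [ 0.0012 -0.0007  0.0372] [0.4011 0.6332 0.1444] 0.06017060966998136 0.0
20.55 7109 [ 0.0012 -0.0007  0.0371] [-0.1701 -0.0383 -0.0689] 0.05984365039406994 0.0
20.6 7138 [ 0.0013 -0.0007  0.0371] [ 0.4811 -0.1599 -0.3177] 0.05997327361743931 0.0
20.65 7142 [ 0.0013 -0.0007  0.037 ] [-0.2922 -0.3586 -0.1521] 0.060254312116989533 0.0
20.7 7153 [ 0.0013 -0.0007  0.0371] [-0.6842 -0.2046  0.3157] 0.060439291436457925 0.0
20.75 7160 [ 0.0013 -0.0007  0.037 ] [ 0.6689 -0.2787  0.5826] 0.06012325610733662 0.0
20.8 7152 [ 0.0012 -0.0007  0.0371] [-0.7522 -0.3209  0.0741] 0.059819420593928536 0.0
```

View pics/s6.png

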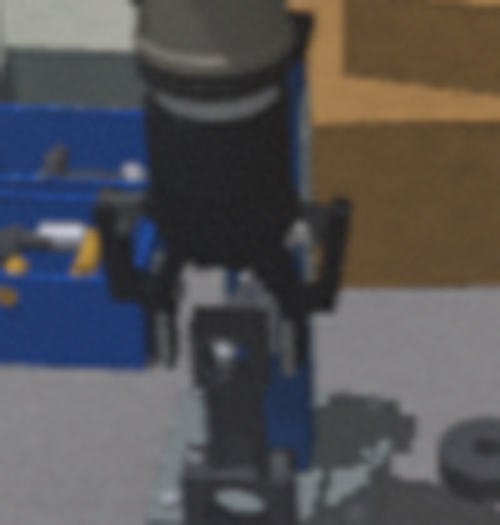

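The crop shows the rod hanging on the hook at (225,350), with clear gaps to both fingers. The block reads the same to within 0.2 mm over 0.5 s, so nothing jumped. I'll let it hang for 2 s, then take hold again.

Units first: shifts go in shares of 0.3 m and turns go in shares of pi rad. So -0.0007 m / 0.3 = -0.0023.

```bash
for i in 1 2 3 4; do echo '[[0,0,0,0,0,0],[0,0,0,0,0,0],[0,0,0,0,0,0],[0,0,0,0,0,0],[0,0,0,0,0,0]]' | python3 drive.py|head -2; done; echo '[[0,-0.0023,0,0,0,0],[0,-0.0023,0,0,0,0],[0,-0.0023,0,0,0,0],[0,-0.0023,0,0,0,0]]' | python3 drive.py .046 20;echo '[[0,0,0,0,0,0],[0,0,0,0,0,0],[0,0,0,0,0,0]]' | python3 drive.py .03 60;python3 - <<'E'
from h import *
np.set_printoptions(precision=4,suppress=True)
c=r.camera_info("wrist")
p,d=r.grab_frame("wrist");o=r.get_obs();W=cloud("wrist",d,c);R=Ro.from_rotvec(o["orientation"]).as_matrix()
T=(W-o["tcp_pos"])@R;m=(abs(T[...,0])<.025)&(abs(T[...,1])<.021)&(T[...,2]>.03)&(T[...,2]<.045)&(d>0)
q=T[m];print(m.sum(),np.median(q,0),favg(4),o["grip_width"],o["gripper_force"])
E
```

```text
clock: 21.35
tcp_pos: [0.6696, -0.1946, 0.2509]
clock: 21.85
tcp_pos: [0.6697, -0.1946, 0.2509]
clock: 22.35
tcp_pos: [0.6697, -0.1947, 0.2509]
clock: 22.85
tcp_pos: [0.6697, -0.1946, 0.2509]
clock: 23.25
tcp_pos: [0.669, -0.1946, 0.2509]
orientation: [-2.247, -2.196, -0.0]
contact_force: [-0.1, -0.0, -0.4]
grip_width: 0.0455
gripper_force: 0.0
clock: 23.55
tcp_pos: [0.669, -0.1946, 0.2509]
orientation: [2.247, 2.196, 0.0]
contact_force: [0.3, 0.0, 0.1]
grip_width: 0.0411
gripper_force: 62.8
7118 [ 0.0009 -0.0002  0.0374] (array([ 0.395, -0.15 ,  0.234]), array([0.077, 0.172, 0.222]), array([ 0.669 , -0.1946,  0.2509]), 23.8) 0.04095790727767244 62.82856464385986
```

In the tool's units: -0.012 m / 0.3 = -0.04, -0.003 m / 0.3 = -0.01.

```bash
echo '[[0,0,-0.0033,0,0,0],[0,0,-0.01,0,0,0],[0,0,-0.02,0,0,0],[0,0,-0.03,0,0,0],[0,0,-0.04,0,0,0]]' | python3 drive.py; for i in 1 ; do echo '[[0,0,-0.01,0,0,0],[0,0,-0.02,0,0,0],[0,0,-0.03,0,0,0],[0,0,-0.04,0,0,0],[0,0,-0.05,0,0,0]]' | python3 drive.py; done; echo '[[0,0,-0.01,0,0,0],[0,0,-0.02,0,0,0],[0,0,-0.03,0,0,0],[0,0,-0.04,0,0,0],[0,0,-0.05,0,0,0]]' | python3 drive.py;echo '[[0,0,-0.01,0,0,0],[0,0,-0.0167,0,0,0],[0,0,-0.0233,0,0,0],[0,0,-0.03,0,0,0],[0,0,-0.0367,0,0,0]]' | python3 drive.py;echo '[[0,0,-0.0067,0,0,0],[0,0,-0.0133,0,0,0],[0,0,-0.02,0,0,0],[0,0,-0.0267,0,0,0],[0,0,-0.0333,0,0,0]]' | python3 drive.py;echo '[[0,0,-0.0067,0,0,0],[0,0,-0.0167,0,0,0],[0,0,-0.0267,0,0,0],[0,0,-0.03,0,0,0],[0,0,-0.03,0,0,0]]' | python3 drive.py;python3 - <<'E'
from h import *
np.set_printoptions(precision=4,suppress=True)
c=r.camera_info("wrist")
p,d=save("wrist","w7");o=r.get_obs();W=cloud("wrist",d,c);R=Ro.from_rotvec(o["orientation"]).as_matrix()
T=(W-o["tcp_pos"])@R;m=(abs(T[...,0])<.025)&(abs(T[...,1])<.021)&(T[...,2]>.03)&(T[...,2]<.045)&(d>0)
q=T[m];print(m.sum(),np.median(q,0),favg(4),o["joints"])
save("side","s7",box=(250,80,350,185),s=5)
E
```

```text
clock: 24.3
tcp_pos: [0.669, -0.1946, 0.2632]
orientation: [2.247, 2.196, 0.0]
contact_force: [1.1, -1.1, -2.1]
grip_width: 0.0413
gripper_force: 62.7
clock: 24.8
tcp_pos: [0.6689, -0.1946, 0.278]
orientation: [-2.247, -2.196, 0.0]
contact_force: [1.0, -0.3, -3.1]
grip_width: 0.0414
gripper_force: 62.5
clock: 25.3
tcp_pos: [0.6687, -0.1946, 0.2929]
orientation: [-2.246, -2.195, 0.001]
contact_force: [0.6, -0.4, -4.2]
grip_width: 0.0406
gripper_force: 62.5
clock: 25.8
tcp_pos: [0.6687, -0.1946, 0.3037]
orientation: [-2.246, -2.195, 0.001]
contact_force: [0.6, -0.0, -5.8]
grip_width: 0.0414
gripper_force: 62.3
clock: 26.3
tcp_pos: [0.6689, -0.1946, 0.314]
orientation: [-2.247, -2.196, -0.0]
contact_force: [-0.0, 0.2, -5.7]
grip_width: 0.0412
gripper_force: 62.3
clock: 26.8
tcp_pos: [0.669, -0.1947, 0.3232]
orientation: [2.247, 2.195, 0.0]
contact_force: [-0.4, -0.7, -5.7]
grip_width: 0.0414
gripper_force: 62.2
7030 [ 0.0008 -0.0001  0.0372] (array([ 0.212, -0.168, -5.666]), array([0.093, 0.082, 0.246]), array([ 0.6689, -0.1946,  0.3227]), 27.05) [-0.2488  0.5763  0.6849  1.5096 -0.3802  1.1917  0.4754]
```

View pics/s7.png

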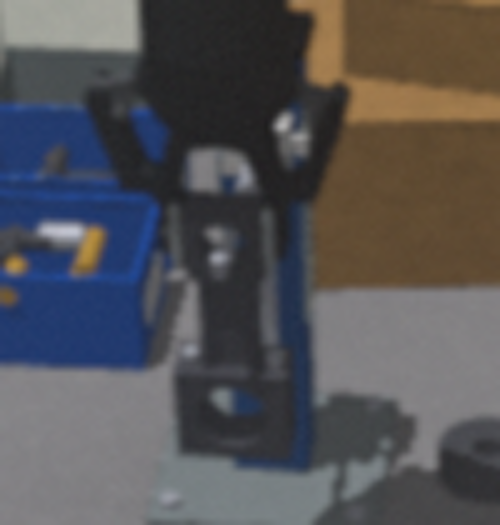

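The crop shows the rod held with the bar inside its eye near (220,240). The wrist carries the full weight, 5.7 N, so the hook is unloaded. I'll slide the rod out along the bar.

In the tool's units: 0.026 m / 0.3 = 0.0867, 0.008 m / 0.3 = 0.0267.

```bash
echo '[[0.01,-0.0033,0,0,0,0],[0.0267,-0.0033,0,0,0,0],[0.0467,-0.0033,0,0,0,0],[0.0667,-0.0033,0,0,0,0],[0.0867,-0.0033,0,0,0,0]]' | python3 drive.py; echo '[[0.0233,0,0,0,0,0],[0.0467,0,0,0,0,0],[0.07,0,0,0,0,0],[0.0967,0,0,0,0,0],[0.1233,0,0,0,0,0]]' | python3 drive.py;echo '[[0.04,0,0,0,0,0],[0.09,0,0,0,0,0],[0.1333,0,0,0,0,0],[0.1667,0,0,0,0,0],[0.18,0,0,0,0,0]]' | python3 drive.py; python3 -c "
from h import *
o=r.get_obs();R=Ro.from_rotvec(o['orientation']).as_matrix();print(R.round(4),o['joints'].round(3))"
```

```text
clock: 27.6
tcp_pos: [0.6687, -0.1676, 0.3228]
orientation: [-2.246, -2.196, -0.0]
contact_force: [0.7, 0.6, -5.4]
grip_width: 0.0411
gripper_force: 61.9
clock: 28.1
tcp_pos: [0.6694, -0.1309, 0.3229]
orientation: [-2.247, -2.196, -0.0]
contact_force: [0.3, 0.0, -6.6]
grip_width: 0.0414
gripper_force: 61.9
clock: 28.6
tcp_pos: [0.6709, -0.0753, 0.3227]
orientation: [-2.244, -2.198, -0.001]
contact_force: [-0.0, 0.3, -5.9]
grip_width: 0.0416
gripper_force: 62.0
[[ 2.060e-02  9.998e-01 -1.000e-04]
 [ 9.998e-01 -2.060e-02  9.000e-04]
 [ 9.000e-04 -1.000e-04 -1.000e+00]] [-0.44   0.537  0.685  1.568 -0.361  1.167  0.299]
```

In the tool's units: 0.145 m / 0.3 = 0.4833, -0.077 m / 0.3 = -0.2567.

```bash
echo '[[0.0333,0,-0.0333,0,0,0],[0.1167,-0.0333,-0.1167,0,0,0],[0.2333,-0.0833,-0.2,0,0,0],[0.3667,-0.1333,-0.2567,0,0,0],[0.4833,-0.1867,-0.2567,0,0,0]]' | python3 drive.py; echo '[[0.1267,-0.0467,0,0,0,0],[0.2533,-0.1,0,0,0,0],[0.38,-0.1533,0,0,0,0],[0.5067,-0.2067,0,0,0,0],[0.6167,-0.26,0,0,0,0]]' | python3 drive.py; echo '[[0.0667,-0.03,0,0,0,-0.0318],[0.0967,-0.038,0,0,0,-0.0764],[0.0967,-0.038,0,0,0,-0.121],[0.0967,-0.038,0,0,0,-0.1655],[0.0967,-0.038,0,0,0,-0.2101]]' | python3 drive.py;echo '[[0,0,0,0,0,-0.0446],[0,0,0,0,0,-0.0891],[0,0,0,0,0,-0.1337],[0,0,0,0,0,-0.1783],[0,0,0,0,0,-0.2228]]' | python3 drive.py;echo '[[0,0,0,0,0,-0.0446],[0,0,0,0,0,-0.0828],[0,0,0,0,0,-0.1019],[0,0,0,0,0,-0.1019],[0,0,0,0,0,-0.1019]]' | python3 drive.py
python3 - <<'E'
from h import *
np.set_printoptions(precision=4,suppress=True)
c=r.camera_info("wrist");p,d=save("wrist","w8");o=r.get_obs();W=cloud("wrist",d,c);R=Ro.from_rotvec(o["orientation"]).as_matrix()
print(o["clock"],o["tcp_pos"],o["joints"]);print(R)
T=(W-o["tcp_pos"])@R;m=(abs(T[...,0])<.016)&(abs(T[...,1])<.021)&(T[...,2]>.03)&(T[...,2]<.042)&(d>0)
print("block",m.sum(),cv2.minAreaRect(T[m][:,:2].astype(np.float32)),np.median(T[m],0))
# visible foot
m=(abs(T[...,0])<.03)&(abs(T[...,1])<.05)&(T[...,2]>.12)&(T[...,2]<.20)&(d>0);q=T[m]
print("foot/shank",m.sum(),np.percentile(q,[1,50,99],axis=0))
hsv=cv2.cvtColor(p,cv2.COLOR_BGR2HSV)
b=(hsv[...,0]<22)&(hsv[...,1]>100)&(W[...,2]>.031)&(W[...,2]<.042)&(np.hypot(W[...,0]-.533,W[...,1]-.287)<.12)
q=W[b];print("rack",b.sum(),cv2.minAreaRect(q[:,:2].astype(np.float32)))
# slot floors
a=np.deg2rad(5.1);L=(W[...,:2]-[.533,.287])@np.array([[np.cos(a),-np.sin(a)],[np.sin(a),np.cos(a)]])
z=W[...,2]
for x0 in(-58,0):
    f=(z<.016)&(z>.004)&(abs(L[...,0]*1e3-x0)<24)&(abs(L[...,1])<.04)&(d>0);k=L[f]
    print("floor",x0,f.sum(),np.percentile(k,[1,99],axis=0) if f.sum() else 0)
top=b
for x0 in(-87,-29,29):
    k=L[top&(abs(L[...,0]*1e3-x0)<14)&(abs(L[...,1])<.03)];print("rib",x0,len(k),np.percentile(k[:,0],[1,99]) if len(k) else 0)
E
```

```text
clock: 29.1
tcp_pos: [0.6188, 0.0698, 0.4038]
orientation: [2.246, 2.192, 0.009]
contact_force: [1.0, 0.5, -5.2]
grip_width: 0.0414
gripper_force: 63.2
clock: 29.6
tcp_pos: [0.5435, 0.2571, 0.401]
orientation: [-2.247, -2.195, -0.002]
contact_force: [0.3, 1.1, -5.8]
grip_width: 0.0413
gripper_force: 63.2
clock: 30.1
tcp_pos: [0.5338, 0.2841, 0.4009]
orientation: [1.408, 2.808, 0.001]
contact_force: [0.0, -0.6, -6.6]
grip_width: 0.0413
gripper_force: 63.1
clock: 30.6
tcp_pos: [0.5339, 0.2838, 0.4008]
orientation: [0.36, 3.12, 0.0]
contact_force: [-0.6, -0.0, -6.5]
grip_width: 0.0416
gripper_force: 63.1
clock: 31.1
tcp_pos: [0.5338, 0.2841, 0.4005]
orientation: [-0.131, 3.138, 0.0]
contact_force: [0.4, -0.1, -5.3]
grip_width: 0.0416
gripper_force: 63.2
31.15 [0.5337 0.2842 0.4003] [-0.8689  0.2931  0.3544  1.6291 -0.1061  1.238   1.1608]
[[-0.9965 -0.0836  0.0005]
 [-0.0836  0.9965  0.0001]
 [-0.0005  0.0001 -1.    ]]
block 6502 ((-0.0009172875434160233, 5.657412111759186e-05), (0.04258621856570244, 0.024848170578479767), 88.21755981445312) [0.0012 0.0004 0.0372]
foot/shank 5259 [[-0.0158 -0.0338  0.1218]
 [ 0.0093 -0.0022  0.1375]
 [ 0.0155  0.0293  0.1908]]
rack 5450 ((0.5042877793312073, 0.28366604447364807), (0.1332177072763443, 0.10403946787118912), 5.20093297958374)
floor -58 1551 [[-0.0758 -0.0347]
 [-0.0408  0.0331]]
floor 0 1276 [[-0.015  -0.0342]
 [ 0.0176  0.0333]]
rib -87 839 [-0.0954 -0.0772]
rib -29 855 [-0.0406 -0.0187]
rib 29 491 [0.0174 0.0307]
```

View pics/w8.png

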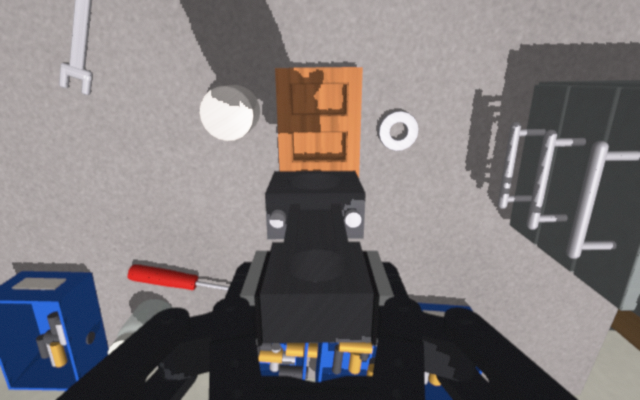

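The wrist view shows the rack at (277–360, 67–172) with its slots at (318,98) and (320,145). The held rod's foot, at (266–366), sits slightly left of the block. I'll check for tilt against the earlier view w3.

```bash
python3 - <<'E'
from h import *
np.set_printoptions(precision=4,suppress=True)
o=r.get_obs();c=r.camera_info("wrist");R=Ro.from_rotvec(o["orientation"]).as_matrix()
Rc=c["R"]@R;tc=c["R"]@o["tcp_pos"]+c["t"]      # tool->cam, constant
cc=dict(camera_matrix=c["camera_matrix"],R=Rc,t=tc)
for f in("w3","w4","w7","w8"):
    d=np.load(f"pics/{f}.npz")["d"];T=cloud("wrist",d,cc)
    print(f)
    for lo,hi,w in((.035,.04,.0),(.045,.07,.03),(.085,.12,.02),(.14,.145,.04),(.15,.16,.04),(.165,.175,.04),(.18,.188,.04)):
        m=(abs(T[...,0])<.025)&(abs(T[...,1])<(.0235 if lo<.08 else .045))&(T[...,2]>lo)&(T[...,2]<hi)&(d>0);q=T[m]
        if m.sum()>50: print(lo,m.sum(),np.percentile(q[:,1],[1,99]),"mid",np.percentile(q[:,1],[1,99]).mean().round(4),"x",np.percentile(q[:,0],[5,95]))
E
```

```text
w3
0.035 6223 [-0.022  0.021] mid -0.0005 x [-0.0105  0.0103]
0.045 2876 [-0.0231  0.023 ] mid -0.0001 x [-0.0004  0.0114]
0.085 1430 [-0.0166  0.0147] mid -0.001 x [0.0038 0.0085]
0.14 242 [-0.0318  0.0303] mid -0.0007 x [0.0149 0.0155]
0.15 187 [-0.0324  0.0309] mid -0.0007 x [0.0149 0.0156]
0.165 194 [-0.0323  0.0308] mid -0.0007 x [0.0112 0.0155]
0.18 699 [-0.0308  0.0295] mid -0.0006 x [0.0042 0.0155]
w4
0.035 6208 [-0.0219  0.0211] mid -0.0004 x [-0.0107  0.0102]
0.045 2902 [-0.0231  0.0232] mid 0.0001 x [-0.0007  0.0114]
0.085 1442 [-0.0168  0.0146] mid -0.0011 x [0.0039 0.0086]
0.14 234 [-0.0321  0.0302] mid -0.0009 x [0.0151 0.0158]
0.15 202 [-0.0327  0.0306] mid -0.001 x [0.0152 0.0159]
0.165 203 [-0.0326  0.0309] mid -0.0009 x [0.0115 0.0159]
0.18 698 [-0.0305  0.0289] mid -0.0008 x [0.0043 0.0159]
w7
0.035 6154 [-0.022  0.021] mid -0.0005 x [-0.0106  0.0102]
0.045 3570 [-0.023  0.023] mid -0.0 x [0.0009 0.0177]
0.085 1005 [-0.0175  0.0141] mid -0.0017 x [0.0039 0.0085]
0.14 255 [-0.0333  0.0291] mid -0.0021 x [0.0148 0.0155]
0.15 194 [-0.0338  0.0292] mid -0.0023 x [0.0149 0.0156]
0.165 192 [-0.0338  0.0291] mid -0.0024 x [0.0112 0.0155]
0.18 706 [-0.0315  0.0273] mid -0.0021 x [0.0042 0.0154]
w8
0.035 6179 [-0.0219  0.0211] mid -0.0004 x [-0.0106  0.0103]
0.045 2808 [-0.0231  0.0231] mid -0.0 x [0.0001 0.0114]
0.085 1417 [-0.0174  0.014 ] mid -0.0017 x [0.0038 0.0085]
0.14 232 [-0.0335  0.0292] mid -0.0021 x [0.0148 0.0156]
0.15 186 [-0.0337  0.0295] mid -0.0021 x [0.0149 0.0156]
0.165 186 [-0.0339  0.0293] mid -0.0023 x [0.011  0.0156]
0.18 701 [-0.0324  0.0276] mid -0.0024 x [0.0041 0.0155]
```

The foot is off by 1.5 mm, a tilt of about 0.012 rad. I'll straighten it, centre it over the middle slot and go down to just above the rack.

In the tool's units: 0.15 m / 0.3 = 0.5, 0.0024 m / 0.3 = 0.008, -0.012 rad / 3.1416 = -0.0038.

```bash
echo '[[0.0027,0.008,0.0667,-0.0038,0,-0.0019],[0.0027,0.008,0.1833,-0.0038,0,-0.0019],[0.0027,0.008,0.3167,-0.0038,0,-0.0019],[0.0027,0.008,0.4333,-0.0038,0,-0.0019],[0.0027,0.008,0.5,-0.0038,0,-0.0019]]' | python3 drive.py;echo '[[0,0,0,0,0,0],[0,0,0,0,0,0]]' | python3 drive.py
python3 - <<'E'
from h import *
np.set_printoptions(precision=4,suppress=True)
c=r.camera_info("wrist");p,d=save("wrist","w9");o=r.get_obs();W=cloud("wrist",d,c);R=Ro.from_rotvec(o["orientation"]).as_matrix()
print(o["clock"],o["tcp_pos"]);print(R)
z=W[...,2];a=np.deg2rad(5.15);L=(W[...,:2]-[.5328,.2865])@np.array([[np.cos(a),-np.sin(a)],[np.sin(a),np.cos(a)]])
f=(z>.055)&(z<.095)&(abs(L)<.045).all(-1)&(d>0);print("foot",f.sum(),np.percentile(L[f],[1,99],axis=0))
for lo in(.06,.075,.09):
    g=f&(abs(z-lo)<.006);print(lo,g.sum(),np.percentile(L[g],[1,99],axis=0).ravel())
b=(z>.031)&(z<.042)&(d>0)&(abs(L[...,0])<.1)&(abs(L[...,1])<.06)
for x0 in(-87,-29):
    k=L[b&(abs(L[...,0]*1e3-x0)<14)&(abs(L[...,1])<.03)];print("rib",x0,len(k),np.percentile(k[:,0],[1,99]) if len(k) else 0)
k=L[b];print("rack y",np.percentile(k[:,1],[.5,99.5]))
f=(z<.016)&(z>.004)&(abs(L[...,0]+.058)<.024)&(abs(L[...,1])<.04)&(d>0);print("floor -58",f.sum(),np.percentile(L[f],[1,99],axis=0).ravel())
E
```

```text
clock: 31.65
tcp_pos: [0.5313, 0.2863, 0.247]
orientation: [0.143, -3.134, -0.015]
contact_force: [-0.9, 0.9, -5.9]
grip_width: 0.0413
gripper_force: 63.1
clock: 31.85
tcp_pos: [0.5331, 0.2871, 0.2506]
orientation: [-0.143, 3.138, 0.019]
contact_force: [0.8, 0.7, -4.5]
grip_width: 0.0413
gripper_force: 63.2
31.9 [0.5336 0.2873 0.2515]
[[-0.9958 -0.0914  0.0012]
 [-0.0914  0.9957  0.0132]
 [-0.0024  0.013  -0.9999]]
foot 1383 [[-0.0153 -0.0311]
 [-0.0028  0.0315]]
0.06 393 [-0.0152 -0.0306 -0.0023  0.0314]
0.075 435 [-0.0152 -0.0311 -0.0055  0.0312]
0.09 164 [-0.0153 -0.0315 -0.0143  0.0319]
rib -87 1900 [-0.0945 -0.0767]
rib -29 1920 [-0.0402 -0.0182]
rack y [-0.0521  0.0513]
floor -58 3376 [-0.0753 -0.0344 -0.0401  0.0334]
```

In the tool's units: 0.036 m / 0.3 = 0.12, -0.0012 m / 0.3 = -0.004.

```bash
echo '[[0.003,-0.0027,0.02,0,0,0],[0.003,-0.003,0.04,0,0,0],[0.003,-0.0033,0.0667,0,0,0],[0.003,-0.0037,0.0933,0,0,0],[0.003,-0.004,0.12,0,0,0]]' | python3 drive.py;echo '[[0,0,0.01,0,0,0],[0,0,0.02,0,0,0],[0,0,0.0283,0,0,0],[0,0,0.035,0,0,0],[0,0,0.0383,0,0,0]]' | python3 drive.py; python3 -c "
from h import *
print(favg(6))"
```

```text
clock: 32.4
tcp_pos: [0.5316, 0.286, 0.213]
orientation: [0.145, -3.137, -0.019]
contact_force: [0.0, -0.0, -6.3]
grip_width: 0.0414
gripper_force: 63.3
clock: 32.9
tcp_pos: [0.5318, 0.2863, 0.2024]
orientation: [0.145, -3.138, -0.019]
contact_force: [-1.0, 0.0, 2.7]
grip_width: 0.0412
gripper_force: 64.4
(array([-0.396,  0.292, -5.857]), array([0.206, 0.067, 0.207]), array([0.5318, 0.2863, 0.2025]), 33.2)
```

In the tool's units: 0.001 m / 0.3 = 0.0033, 0.0005 m / 0.3 = 0.0017.

```bash
echo '[[0,0,0.0017,0,0,0],[0,0,0.0033,0,0,0],[0,0,0.0033,0,0,0]]' | python3 drive.py; python3 -c "
from h import *
print(favg(6))"
```

```text
clock: 33.5
tcp_pos: [0.532, 0.2863, 0.2024]
orientation: [-0.145, 3.138, 0.02]
contact_force: [-2.6, -0.3, 6.2]
grip_width: 0.0412
gripper_force: 64.5
(array([-2.642, -0.931,  5.949]), array([0.154, 0.211, 0.229]), array([0.532 , 0.2863, 0.2024]), 33.8)
```

Its foot is on the slot floor: the TCP is at 0.2024, against 0.2021 when it was seated before. I'll release, back up and check.

```bash
echo '[[0,0,0,0,0,0],[0,0,0,0,0,0],[0,0,0,0,0,0]]' | python3 drive.py .055; echo '[[0,0,0,0,0,0],[0,0,0,0,0,0]]' | python3 drive.py .07; echo '[[0,0,-0.05,0,0,0],[0,-0.0017,-0.1333,0,0,0],[0,-0.0017,-0.2667,0,0,0],[0,0,-0.4,0,0,0],[0,0,-0.5,0,0,0]]' | python3 drive.py;echo '[[0,0,-0.0667,0,0,0],[0,0,-0.0667,0,0,0],[0,0,-0.0667,0,0,0],[0,0,-0.0667,0,0,0]]' | python3 drive.py
python3 - <<'E'
from h import *
np.set_printoptions(precision=4,suppress=True)
c=r.camera_info("wrist");p,d=save("wrist","w10");o=r.get_obs();W=cloud("wrist",d,c);print(o["clock"],o["tcp_pos"])
q=W[(W[...,2]>.15)&(W[...,2]<.18)];q=q[np.hypot(q[:,0]-.533,q[:,1]-.287)<.05]
A=np.c_[q[:,:2],np.ones(len(q))];print("top",len(q),np.median(q,0),cv2.minAreaRect(q[:,:2].astype(np.float32)))
p,d=save("side","s10",box=(260,260,420,380),s=5);W=cloud("side",d)
q=W[(W[...,2]>.14)&(W[...,2]<.18)&(np.hypot(W[...,0]-.533,W[...,1]-.287)<.05)];print("side",len(q),q.max(0),np.median(q,0))
E
```

```text
clock: 34.1
tcp_pos: [0.532, 0.2864, 0.2015]
orientation: [-0.145, 3.138, 0.02]
contact_force: [-0.6, -0.7, 0.2]
grip_width: 0.0551
gripper_force: 0.0
clock: 34.3
tcp_pos: [0.5318, 0.2863, 0.2014]
orientation: [0.145, -3.138, -0.019]
contact_force: [1.1, -0.1, -0.3]
grip_width: 0.0706
gripper_force: 0.0
clock: 34.8
tcp_pos: [0.5324, 0.2843, 0.3554]
orientation: [-0.144, 3.136, 0.022]
contact_force: [0.0, 0.6, 0.1]
grip_width: 0.0697
gripper_force: 0.0
clock: 35.2
tcp_pos: [0.5314, 0.2839, 0.3705]
orientation: [0.145, -3.136, -0.017]
contact_force: [-0.8, 1.0, 1.2]
grip_width: 0.0698
gripper_force: 0.0
35.25 [0.5313 0.284  0.3702]
top 1417 [0.5309 0.2861 0.165 ] ((0.532389760017395, 0.2862466275691986), (0.0221698060631752, 0.041717227548360825), 5.021256446838379)
side 294 [0.5479 0.3097 0.1696] [0.5352 0.2952 0.1658]
```

View pics/s10.png

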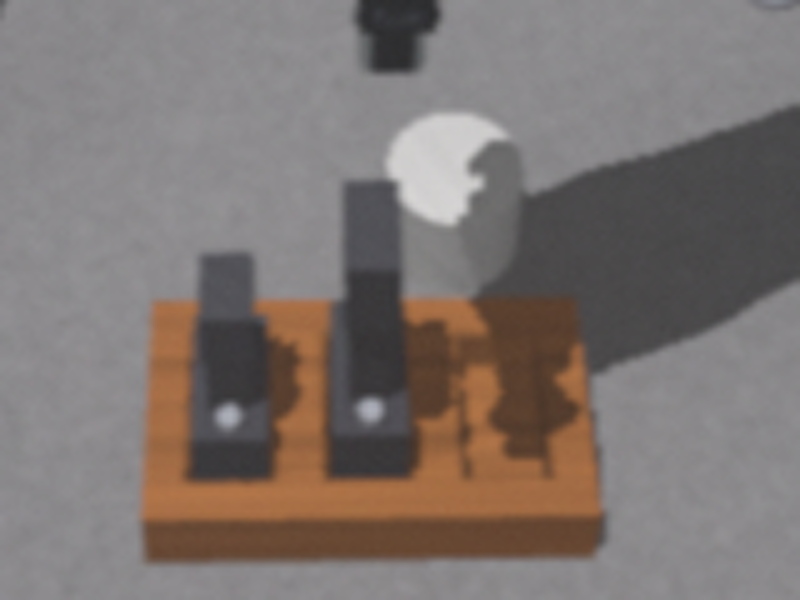

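The crop shows the long rod upright in the middle slot at (370,330) and the short rod still at (230,370). The long rod's top is at 0.165–0.166 m, the same as when it was seated at the start, so it is fully down. The gripper is clear.

```bash
python3 -c "
from bench import r
print(r.hand_in())"
```

```text
the job is handed in; nothing more can be done
None
```

I weighed the long rod on the hook (about 5.8 N, roughly 0.6 kg), where it hung free and still for about 3 s. It now stands upright, fully down, in the middle slot, and the job was handed in at about 35 s.

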